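# Put the full tin of lure eyes away and lap the chest's lid leaves

## Task

One of the two look-alike tins on the green mat is full and clearly heavier: find it by lifting them, stand it upright on the floor of the open wooden chest without dropping it, and leave the lighter tin standing on the green mat. Then shut the chest: first the rebated leaf (black step on its edge) all the way down, and last the flanged leaf (red strip), all the way down so that its red flange laps over the black step. Keep both tins upright, leave everything else on the desk undisturbed, and let go.

Things in the scene. Friction and masses are not known exactly. Their poses are not given: they have to be found in the camera images.
- chest: dark wooden chest, fixed, 200 x 200 mm, 90 mm tall, open on top, walls and floor 8 mm thick. Origin at the centre of its underside, z up; its x points away from the robot (yaw within 0.3 of 0), y to the robot's left. Its lid is two leaves hinged on the top edges of the side walls: hinge axes parallel to x at y = +100 mm (rebated leaf) and y = -100 mm (flanged leaf), z = 90 mm.
- chest_floor (a point): middle of the free part of the chest's floor, on its surface: in the chest frame x = -15, y = 0, z = 8 mm. Five thread spools (25 mm across, tops 37 mm above the desk) stand fixed inside along the +x wall, from x = 63 mm on; the rest of the floor is free.
- rebated_leaf (a joint): hinge of the rebated leaf at the +y wall, rad: 0 = shut (level, reaching to -y, upper face 102 mm above the desk), grows as it opens upwards, pi/2 = upright, more = leaning outwards; starts 1.65 to 1.95, limit 2.1. Stiff: stays where it is left; 2 to 4 N at 70 mm from the hinge swings it. It can be pushed on its outer face with closed fingers.
- flanged_leaf (a joint): hinge of the flanged leaf at the -y wall, same sense, values and stiffness as the rebated leaf's (0 = shut, reaching to +y). The leaves touch each other: shut last, its flange laps 14 mm over the black tongue; shut first, it keeps the rebated leaf from closing.
- rebated_edge (a point): middle of the rebated leaf's free edge, 108 mm from the hinge axis. The leaf: a pale board 200 mm along the hinge, 92 mm wide, 12 mm thick, whose underside lies on the hinge axis's level when shut, then a black tongue 16 mm wide, 6 mm thick, level with the board's lower (inner) face: the step or rebate.
- flanged_edge (a point): middle of the flanged leaf's free edge, 106 mm from the hinge axis. The leaf: a pale board 200 mm along the hinge, 90 mm wide, 12 mm thick, then a red-painted metal strip (the flange) 16 mm wide, 6 mm thick, level with the board's upper (outer) face.
- green_mat: green mat, fixed, 240 x 150 mm, 3 mm thick, on the left or the right of the chest; origin at the centre of its underside, long side along its x
- tin_a_center (a point): one of two look-alike closed tins, a round bare-metal can with a blue lid, 54 mm across, 50 mm tall, on the green mat. One is full of metal lure eyes, the other nearly empty: about 0.4 to 0.5 kg against 0.15 to 0.25 kg, which can only be felt by lifting; either may stand at either end of the mat. This point is its centre, 25 mm above its foot; z up.
- tin_b_center (a point): one of two look-alike closed tins, a round bare-metal can with a blue lid, 54 mm across, 50 mm tall, on the green mat. One is full of metal lure eyes, the other nearly empty: about 0.4 to 0.5 kg against 0.15 to 0.25 kg, which can only be felt by lifting; either may stand at either end of the mat. This point is its centre, 25 mm above its foot; z up.
- cork_stand: pale cork with three hooks stuck in its top, 52 mm across, 65 mm tall (83 mm with the hooks), on the cork mat; a bystander; origin at its underside
- wax: yellow round cake of wax, 56 mm across, 27 mm tall, on the cork mat; a bystander; origin at its underside
- spool: small orange thread spool, 30 mm across, 32 mm tall, on the cork mat; a bystander; origin at its underside
- glue: white glue bottle with a green cap, 36 mm across, 95 mm tall, beyond the chest; a bystander; origin at its underside
- tub: round lidded tub, 96 mm across, 51 mm tall, beyond the chest; a bystander; origin at its underside
- bodkin: screwdriver-like bodkin, 130 mm long, lying beyond the chest; a bystander; origin at its underside
Not all that is in view belongs to the job. What is shaped like the part that bears tin_a_center but turquoise is not meant. What is shaped like the part that bears tin_b_center but purple is not meant.

How it is judged:
By the outcome, as a careful person would: the job done as asked, in the order asked, and still so for the second after the job is handed in, with the robot touching nothing.
It also fails if it takes over 72 s, if anything falls off the work surface, if the arm or the gripper's body presses on something with over 40 N, if the wrist force passes 120 N, or if a joint passes its speed limit or range.

## Robot

A 6-joint arm with a two-finger parallel gripper is mounted at the origin on the work surface. World frame = base frame: x ahead of the robot, y to its left, z up, the work surface at z = 0. Lengths are in m, angles in degrees, forces in N, time in s.
With the tool pointing down it reaches from about 0.4 to 0.825 m from the base axis. Payload 7 kg.
Tool frame: the origin (TCP) lies on the centre line of the jaws, within the pads' length; the fingertips stand 11 mm ahead of it and the grasp point (between the pads) lies 8 mm behind it; z points along the fingers, y is the line along which they close (so a half turn about z gives the same grasp; the last joint's range is limited). The gripper opens to 88 mm and grips with 3 to 60 N. Pads are 19 mm wide; open, the fingers measure 130 mm over their backs; the gripper's body (78 mm by 193 mm) begins 47 mm behind the grasp point.
Start: joints at [-54.483, 20.546, 0.682, 0, -70.136, -16.507], TCP at [0.22, -0.638, 0.238] pointing down, gripper open.
Joint ranges: [-176.03, 176.03], [-82.01, 121.73], [-58.28, 71.71], [-173.87, 95.51], [-174.79, -0.11], [-173.66, 173.66]. Speed limits (degrees/s): [136.94, 136.94, 172.46, 180, 180, 180].

## Interface

Orientations are given as [roll, pitch, yaw] about the fixed x, y, z axes, in that order (R = Rz(yaw) Ry(pitch) Rx(roll)).
In Python, from plant import r, capture, camera_model, job gives the robot as it stands.
- The arm moves only by the tool drive_tool, never from a script. Its argument "increments" is a list that holds one entry, the list of rows, each a list of 5 numbers: the gripper's target within -1 to 1 (fully open at 1, half-way at 0, shut at -1), then the shift along the tool's x, y, z scaled (see below), then the turn about the tool's z scaled (see below). In form: [[[gripper, tx, ty, tz, roll], ...]]. A call has 1 to 5 rows; each row is the pose to reach, as a shift and turn from the pose commanded when the call began, along the tool's axes at that moment, turning the shorter way round; what a row does not reach only later rows make up. The controller multiplies each number of a shift by 120 mm and each number of a turn by 360 degrees. A row lasts 1/8 s, in which the tool goes at most 62.5 mm and 10.7 degrees, less where a joint would pass 70% of its speed; a pose out of reach is approached as far as the arm can. A call with a number of a shift or a turn outside -1 to 1 is refused whole. A call with a gripper value outside its range is refused whole. The fingers move at their own pace and stop on an object; "squeeze" is the grip in N (left out, the last holds). Time passes only in rows, so rows that repeat a pose let the fingers close. It gives the time, the measured TCP pose, the force, the opening and the grip force at its end, in the units of the state.
- r.get_state(): the state, without advancing time (a new reading comes with each control period).
- capture(name): name is "scene" or "side" or "wrist"; returns the picture (400x640x3 uint8, red, green, blue); there is no depth.
- camera_model(name): a dict with "camera_matrix" (3x3 intrinsics, pixels), "rvec" (rotation vector, rad) and "tvec" (3), from world to camera coordinates, as OpenCV has them. Camera axes: x right, y down, z forward; pixel columns grow to the right and rows downward; lengths in m; the calibration is good to about 2 mm. A picture is of the moment at which its call begins: read the wrist's pose just before it. camera_model takes no time and is no camera call; for the wrist camera it gives the pose at the moment of the call.
- job.close_job(): hands the job in; it is judged then, once.
The state is a dict: "time_s": time; "joints": joint angles; "qd": joint speeds; "joint_torque": joint torques, N m; "tcp_pos": TCP position; "eef_rot": TCP orientation; "contact_force": force on the tool from outside, world axes, zero at the start; "moment": the same for the moment, N m; "gripper_width": finger opening in m; "gripper_force": force on a finger pad.
Only numpy, scipy, OpenCV 4.12 (cv2) and the standard library are available. Lean on these libraries where they do the work, as an engineer would, in place of code of your own. Each camera call takes 0.05 s, during which the arm holds its last target. There are 200 camera calls.

## Working session

There is one attempt and no reset: what is moved stays moved. The work goes in short steps, Python scripts to look and compute and a tool call to move; the robot and the scene stay as the last step left them, time stands still between calls to the robot, and variables do not carry over. Pictures are saved under pics/ and viewed, at most 10 in all, crops included, and the job is handed in when it is done.

Besides the shell and the picture viewer there is one more tool, called after "Call:" by a JSON object that holds its "api" and its "payload". drive_tool: Moves the arm, as the interface text tells. Its arguments: {"type":"object","properties":{"increments":{"type":"array"},"squeeze":{"type":"number"}},"required":["increments"]}

```bash
ls; mkdir -p pics; python3 - <<'E'
from plant import r,capture,camera_model
import cv2,numpy as np
s=r.get_state();print(s)
for n in("scene","side"):
    im=capture(n);cv2.imwrite(f"pics/{n}0.png",im[:,:,::-1])
    m=camera_model(n);R=cv2.Rodrigues(np.array(m["rvec"]))[0];print(n,-R.T@np.array(m["tvec"]).ravel(),R[2],m["camera_matrix"])
E
```

```text
pics
{'time_s': 0.0, 'joints': array([-5.44812155e+01,  2.05913684e+01,  6.34347410e-01, -2.08256019e-02,
       -7.01375899e+01, -1.65055173e+01]), 'qd': array([ 0.01220155, -0.10713453, -0.03081099, -0.08546426,  0.00410544,
       -0.01649831]), 'joint_torque': array([-9.59420795e-04, -5.82715702e+01,  2.93039507e+01,  6.99655920e+00,
        6.93778595e-03, -1.15162370e-04]), 'tcp_pos': array([ 0.21971236, -0.63773349,  0.23662558]), 'eef_rot': array([ 1.79903725e+02, -8.11165705e-03, -1.60993818e+02]), 'contact_force': array([-0.22648204, -0.16181612, -0.47776504]), 'moment': array([ 0.03406579, -0.02111689, -0.05911993]), 'gripper_force': 0.0, 'gripper_width': 0.08735847153087815}
scene [ 1.11834755 -0.46278253  0.66742603] [-0.61505353  0.49737865 -0.61181993] [[382.15070777   0.         321.10289041]
 [  0.         382.15070777 207.57701377]
 [  0.           0.           1.        ]]
side [0.17241153 0.7166615  0.74905082] [ 0.37559285 -0.69285067 -0.61553876] [[368.55215134   0.         318.7007584 ]
 [  0.         368.55215134 191.95446266]
 [  0.           0.           1.        ]]
```

View pics/scene0.png

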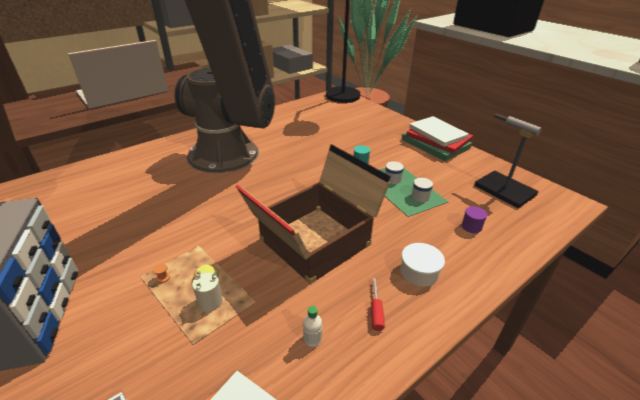

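View pics/side0.png

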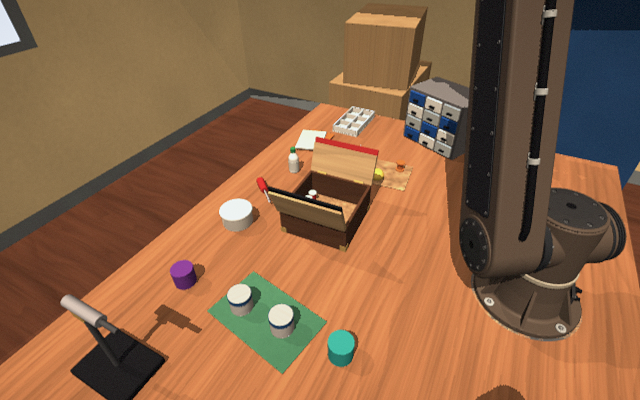

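Both pictures show the chest mid-table with the green mat on the robot's left (+y) side.

Candidates for the tins, scene px / side px:
- Metal tins with blue lids: (394,174) / (281,320) and (423,190) / (240,298). These are the ones I want.
- Turquoise decoy: (361,155) / (341,347).
- Purple decoy: (475,219) / (183,274).

Next I'll take close crops to check the choice.

```bash
python3 - <<'E'
import cv2
def crop(n,x,y,w,h,f):
    im=cv2.imread(f"pics/{n}0.png")[y:y+h,x:x+w];im=cv2.resize(im,None,fx=f,fy=f,interpolation=cv2.INTER_CUBIC)
    for i in range(0,w,20):
        cv2.line(im,(i*f,0),(i*f,6),(255,255,255),1);cv2.putText(im,str(x+i),(i*f,16),0,.35,(255,255,255),1)
    for i in range(0,h,20):
        cv2.line(im,(0,i*f),(6,i*f),(255,255,255),1);cv2.putText(im,str(y+i),(8,i*f+4),0,.35,(255,255,255),1)
    cv2.imwrite(f"pics/{n}_crop.png",im)
crop("scene",230,135,220,140,3); crop("side",200,130,200,240,2)
E
```

```text
(no output)
```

View pics/scene_crop.png

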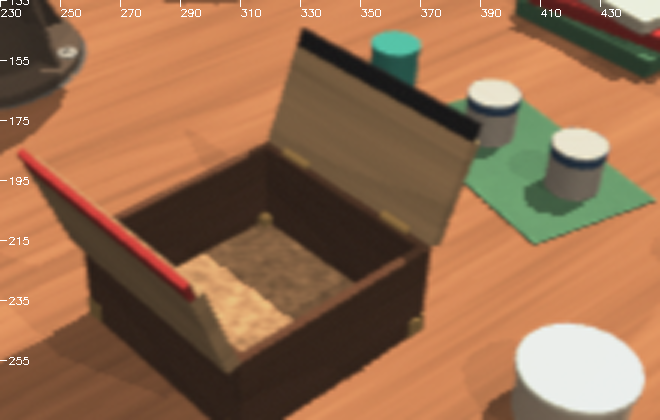

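View pics/side_crop.png

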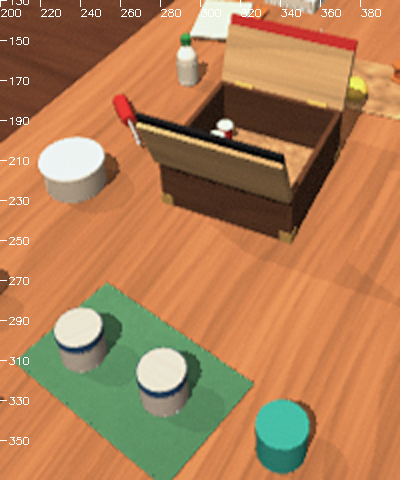

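The crops confirm the two metal tins stand on the green mat: lid centres at scene (395,167) / side (281,315) and scene (423,183) / side (239,294). The leaf edges are clear too: black tongue from scene (331,146) to (390,180), red strip from (237,186) to (294,234).

```bash
cat > h.py <<'E'
from plant import r,capture,camera_model
import cv2,numpy as np
from scipy.optimize import least_squares
def P(n):
    m=camera_model(n);R=cv2.Rodrigues(np.array(m["rvec"]))[0]
    return np.array(m["camera_matrix"])@np.c_[R,np.array(m["tvec"]).ravel()]
def proj(Pm,X):
    p=Pm@np.append(X,1);return p[:2]/p[2]
def tri(Ps,us):
    A=np.vstack([np.array([u[0]*p[2]-p[0],u[1]*p[2]-p[1]]) for p,u in zip(Ps,us)])
    X=np.linalg.svd(A)[2][-1];return X[:3]/X[3]
def pix2plane(Pm,u,z):
    H=np.c_[Pm[:,0],Pm[:,1],Pm[:,2]*z+Pm[:,3]];x=np.linalg.solve(H,[u[0],u[1],1]);return x[:2]/x[2]
E
python3 - <<'E'
from h import *
np.set_printoptions(precision=4,suppress=True)
S,D=P("scene"),P("side")
for k,a,b in[("tin1 lid",(394.7,166.7),(281,315)),("tin2 lid",(423,183.3),(239,294)),("turq",(362,149.3),(341,341)),("rebL-x",(330.7,146),(342,209)),("rebL+x",(390,180),(268.5,189)),("fl-x",(236.7,185.7),(378,152.5)),("fl+x",(294,234),(316,138.5)),("tub",(423,258),(236,209)),("purple",(475,214),(183,268))]:
    X=tri([S,D],[a,b]);print(k,X,proj(S,X)-a,proj(D,X)-b)
# mat corners
for u in[(226,100),(0,0)]:pass
print("mat side",[pix2plane(D,u,.003) for u in[(254,272),(209,312),(326,321),(281,369)]])
def leafpt(q,x,l,th,sgn,up):
    # sgn +1 = rebated at y=+.1 ; up= offset normal to inner face outward
    y=sgn*.1-sgn*(l*np.cos(th))+0; z=.09+l*np.sin(th)
    n=np.array([sgn*np.sin(th),np.cos(th)]) # outer normal
    return W(q,np.array([x,y+up*n[0],z+up*n[1]]))
def W(q,p):
    c,s=np.cos(q[2]),np.sin(q[2]);return np.array([q[0]+c*p[0]-s*p[1],q[1]+s*p[0]+c*p[1],p[2]])
obs=[(S,(369,245),lambda q:W(q,[.1,.1,0])),(D,(282.5,231.5),lambda q:W(q,[.1,.1,0])),(D,(345,251.5),lambda q:W(q,[-.1,.1,0])),(D,(369,207.5),lambda q:W(q,[-.1,-.1,0])),(S,(308,257),lambda q:W(q,[.1,-.1,.09])),
(S,(330.7,146),lambda q:leafpt(q,-.1,.108,q[3],1,.003)),(S,(390,180),lambda q:leafpt(q,.1,.108,q[3],1,.003)),(D,(342,209),lambda q:leafpt(q,-.1,.108,q[3],1,.003)),(D,(268.5,189),lambda q:leafpt(q,.1,.108,q[3],1,.003)),
(S,(236.7,185.7),lambda q:leafpt(q,-.1,.106,q[4],-1,.009)),(S,(294,234),lambda q:leafpt(q,.1,.106,q[4],-1,.009)),(D,(378,152.5),lambda q:leafpt(q,-.1,.106,q[4],-1,.009)),(D,(316,138.5),lambda q:leafpt(q,.1,.106,q[4],-1,.009))]
f=lambda q:np.concatenate([proj(p,g(q))-u for p,u,g in obs])
o=least_squares(f,[.6,0,0,1.8,1.8],loss="soft_l1");print("chest",o.x);print(f(o.x).reshape(-1,2))
print(W(o.x,[-.015,0,.008]))
E
```

```text
tin1 lid [0.4713 0.3485 0.0479] [-0.4882 -0.0721] [-0.7554  0.0924]
tin2 lid [0.5854 0.3462 0.0481] [-0.2433 -0.0109] [-0.3357  0.0045]
turq [0.3301 0.3432 0.0481] [-0.4197 -0.1167] [-0.7387  0.1942]
rebL-x [0.4392 0.1139 0.1834] [-0.5042 -0.2009] [-0.6056  0.238 ]
rebL+x [0.6413 0.124  0.1792] [-0.8875 -0.1399] [-0.8766  0.1152]
fl-x [ 0.4529 -0.1669  0.1807] [0.4609 0.2979] [ 0.3793 -0.2556]
fl+x [ 0.6562 -0.1581  0.1771] [-1.1798 -0.4765] [-0.7923  0.3144]
tub [0.7814 0.1086 0.0459] [-0.7589 -0.0282] [-0.6419  0.0025]
purple [0.7595 0.3462 0.0442] [-0.4937  0.056 ] [-0.5741 -0.0893]
mat side [array([0.6191, 0.2493]), array([0.6423, 0.3948]), array([0.3899, 0.2898]), array([0.4213, 0.4299])]
chest [ 0.5477 -0.0245  0.0651  2.0037  1.8857]
[[-0.0237 -0.833 ]
 [-0.6663 -1.5823]
 [ 0.919  -1.2998]
 [-0.2606 -0.6185]
 [ 1.1757 -0.9934]
 [ 0.1214 -1.7978]
 [ 0.1097 -4.3883]
 [-0.7119 -0.0521]
 [-1.2865 -0.6673]
 [-1.1316 -0.7677]
 [-1.6548 -4.4298]
 [-0.1175 -3.6093]
 [-0.8367 -2.9792]]
[ 0.5327 -0.0255  0.008 ]
```

Measured points check out: both lids are about 50 mm up, the black tongue edge about 0.18 m up, and the chest sits at roughly (0.548, -0.025) with yaw 0.055. I'll turn the tool to yaw -87° so the jaws lie along the chest's x, and travel over to the tins.

Call:
{"api": "drive_tool", "payload": {"increments": [[[1, -0.5, 0.5, -0.12, -0.03], [1, -1, 1, -0.25, -0.06], [1, -1, 1, -0.25, -0.09], [1, -1, 1, -0.25, -0.12], [1, -1, 1, -0.25, -0.148]]], "squeeze": 30}}

```text
time_s: 0.72
tcp_pos: [0.2947, -0.4848, 0.2678]
eef_rot: [-180.0, 0.0, -107.3]
contact_force: [-0.0, -0.4, -0.4]
gripper_width: 0.0877
gripper_force: 0.0
```

Call:
{"api": "drive_tool", "payload": {"increments": [[[1, -0.4, -0.4, 0, -0.03], [1, -0.8, -0.8, 0, -0.058], [1, -1, -1, 0, -0.058], [1, -1, -1, 0, -0.058]]]}}

```text
time_s: 1.23
tcp_pos: [0.4473, -0.4061, 0.2666]
eef_rot: [179.9, 0.0, -86.6]
contact_force: [-0.1, 0.8, -0.9]
gripper_width: 0.0875
gripper_force: 0.0
```

Call:
{"api": "drive_tool", "payload": {"increments": [[[1, -0.5, -0.08, 0, 0], [1, -1, -0.15, 0, 0]]]}}

```text
time_s: 1.48
tcp_pos: [0.4556, -0.2863, 0.2668]
eef_rot: [179.9, 0.0, -87.0]
contact_force: [1.4, 0.5, 0.5]
gripper_width: 0.0877
gripper_force: 0.0
```

Call:
{"api": "drive_tool", "payload": {"increments": [[[1, -0.5, -0.08, 0, 0], [1, -1, -0.15, 0, 0]]]}}

```text
time_s: 1.72
tcp_pos: [0.467, -0.165, 0.2675]
eef_rot: [-180.0, 0.0, -86.9]
contact_force: [0.9, 0.3, -0.4]
gripper_width: 0.0874
gripper_force: 0.0
```

Call:
{"api": "drive_tool", "payload": {"increments": [[[1, -0.5, -0.08, 0, 0], [1, -1, -0.15, 0, 0]]]}}

```text
time_s: 1.98
tcp_pos: [0.4784, -0.0441, 0.2677]
eef_rot: [-180.0, 0.0, -86.9]
contact_force: [0.8, 0.5, -0.6]
gripper_width: 0.0872
gripper_force: 0.0
```

Call:
{"api": "drive_tool", "payload": {"increments": [[[1, -0.5, -0.08, 0, 0], [1, -1, -0.15, 0, 0]]]}}

```text
time_s: 2.22
tcp_pos: [0.4899, 0.0767, 0.2678]
eef_rot: [-180.0, 0.0, -86.9]
contact_force: [1.6, 0.8, -0.7]
gripper_width: 0.0878
gripper_force: 0.0
```

Call:
{"api": "drive_tool", "payload": {"increments": [[[1, -0.5, -0.08, 0, 0], [1, -1, -0.15, 0, 0]]]}}

```text
time_s: 2.48
tcp_pos: [0.5014, 0.1974, 0.2677]
eef_rot: [-180.0, 0.0, -86.9]
contact_force: [1.1, -0.6, -0.3]
gripper_width: 0.0878
gripper_force: 0.0
```

Call:
{"api": "drive_tool", "payload": {"increments": [[[1, -0.5, -0.08, 0, 0], [1, -1, -0.15, 0, 0], [1, -1, -0.15, 0, 0], [1, -1, -0.15, 0, 0]]]}}

```text
time_s: 2.98
tcp_pos: [0.5128, 0.3164, 0.267]
eef_rot: [179.9, -0.1, -86.8]
contact_force: [0.1, 0.2, -0.1]
gripper_width: 0.0872
gripper_force: 0.0
```

```bash
python3 - <<'E'
from h import *
s=r.get_state();print(s["tcp_pos"],s["eef_rot"],s["contact_force"])
m=P("wrist");np.save("w1.npy",m)
cv2.imwrite("pics/w1.png",capture("wrist")[:,:,::-1])
for n,x in(("tin1",(.472,.348,.053)),("tin2",(.586,.346,.053))):print(n,proj(m,np.array(x)))
E
```

```text
[0.51282291 0.31643543 0.26697496] [ 1.79941235e+02 -5.61849297e-02 -8.68268264e+01] [ 0.0973691   0.18113777 -0.12963595]
tin1 [348.89253815 201.15641636]
tin2 [251.12555554 194.18915332]
```

View pics/w1.png

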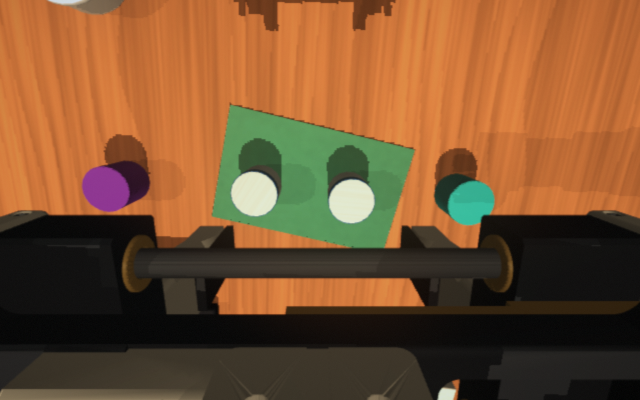

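The wrist view shows the tin lids at (352,201) and (254,193), within 3 px of the prediction. Turquoise is at (470,202) and purple at (108,188), both off the mat. I'll take the nearer tin first, at (0.470, 0.348).

Call:
{"api": "drive_tool", "payload": {"increments": [[[1, -0.28, 0.34, 0.2, 0], [1, -0.28, 0.34, 0.6, 0], [1, -0.28, 0.34, 1, 0]]]}}

```text
time_s: 3.4
tcp_pos: [0.4705, 0.3475, 0.1476]
eef_rot: [-179.9, 0.1, -86.9]
contact_force: [-0.2, 0.5, -1.2]
gripper_width: 0.0879
gripper_force: 0.0
```

Call:
{"api": "drive_tool", "payload": {"increments": [[[1, 0, 0, 0.3, 0], [1, 0, 0, 0.6, 0], [1, 0, 0, 0.8, 0], [1, 0, 0, 0.92, 0], [1, 0, 0, 0.92, 0]]]}}

```text
time_s: 4.03
tcp_pos: [0.4705, 0.3473, 0.0369]
eef_rot: [180.0, -0.1, -86.9]
contact_force: [0.5, -0.3, -0.3]
gripper_width: 0.0875
gripper_force: 0.0
```

Call:
{"api": "drive_tool", "payload": {"increments": [[[-1, 0, 0, 0, 0], [-1, 0, 0, 0, 0], [-1, 0, 0, 0, 0], [-1, 0, 0, 0, 0], [-1, 0, 0, 0, 0]]], "squeeze": 20}}

```text
time_s: 4.65
tcp_pos: [0.4706, 0.3486, 0.0375]
eef_rot: [-180.0, 0.0, -86.8]
contact_force: [-2.0, 0.9, 3.5]
gripper_width: 0.0533
gripper_force: 20.0
```

Call:
{"api": "drive_tool", "payload": {"increments": [[[-1, 0, 0, -0.1, 0], [-1, 0, 0, -0.25, 0], [-1, 0, 0, -0.25, 0], [-1, 0, 0, -0.25, 0], [-1, 0, 0, -0.25, 0]]]}}

```text
time_s: 5.28
tcp_pos: [0.47, 0.3479, 0.0664]
eef_rot: [179.9, -0.1, -86.8]
contact_force: [0.1, 0.9, -3.3]
gripper_width: 0.0535
gripper_force: 20.0
```

```bash
python3 - <<'E'
from h import *
s=r.get_state();print(s["contact_force"],s["joint_torque"],s["gripper_width"],s["tcp_pos"])
E
```

```text
[ 0.07851696  0.88999919 -3.32057947] [ 6.37373974e-03 -5.50929844e+01  2.35957128e+01  5.85566461e+00
 -3.96553776e-02 -9.57958764e-05] 0.05354768525248705 [0.47004341 0.34787195 0.06639001]
```

−3.3 N falls between the two ranges and the readings are noisy, so I'll average a few more.

Call:
{"api": "drive_tool", "payload": {"increments": [[[-1, 0, 0, -0.25, 0]]]}}

```text
time_s: 5.4
tcp_pos: [0.4689, 0.3466, 0.0945]
eef_rot: [179.7, -0.3, -86.9]
contact_force: [-0.0, -0.1, -3.8]
gripper_width: 0.0533
gripper_force: 20.0
```

Call:
{"api": "drive_tool", "payload": {"increments": [[[-1, 0, 0, 0, 0]]]}}

```text
time_s: 5.52
tcp_pos: [0.4714, 0.3494, 0.0985]
eef_rot: [-179.9, 0.1, -86.8]
contact_force: [-0.1, 1.5, -4.7]
gripper_width: 0.0537
gripper_force: 20.0
```

Call:
{"api": "drive_tool", "payload": {"increments": [[[-1, 0, 0, 0, 0]]]}}

```text
time_s: 5.65
tcp_pos: [0.47, 0.3479, 0.0962]
eef_rot: [179.9, -0.0, -86.9]
contact_force: [-0.1, -0.1, -4.7]
gripper_width: 0.0534
gripper_force: 20.0
```

Call:
{"api": "drive_tool", "payload": {"increments": [[[-1, 0, 0, 0, 0]]]}}

```text
time_s: 5.78
tcp_pos: [0.4699, 0.3477, 0.0959]
eef_rot: [179.9, -0.1, -86.8]
contact_force: [-0.2, 0.3, -3.7]
gripper_width: 0.0537
gripper_force: 20.0
```

Call:
{"api": "drive_tool", "payload": {"increments": [[[-1, 0, 0, 0, 0]]]}}

```text
time_s: 5.9
tcp_pos: [0.4702, 0.348, 0.0964]
eef_rot: [179.9, -0.1, -86.8]
contact_force: [0.4, -0.6, -4.0]
gripper_width: 0.0538
gripper_force: 20.0
```

Call:
{"api": "drive_tool", "payload": {"increments": [[[-1, 0, 0, 0, 0]]]}}

```text
time_s: 6.02
tcp_pos: [0.4703, 0.3482, 0.0968]
eef_rot: [180.0, -0.0, -86.8]
contact_force: [0.0, -0.2, -4.4]
gripper_width: 0.0538
gripper_force: 20.0
```

Call:
{"api": "drive_tool", "payload": {"increments": [[[-1, 0, 0, 0, 0]]]}}

```text
time_s: 6.15
tcp_pos: [0.4704, 0.3483, 0.097]
eef_rot: [180.0, -0.0, -86.8]
contact_force: [-0.5, -0.2, -4.1]
gripper_width: 0.0535
gripper_force: 20.0
```

The average is about −4.2 N, or −3.8 N after the roughly −0.4 N zero offset. That is about 0.39 kg, far above the light tin's 2.5 N maximum, so this is the full tin. I'll raise it over the leaves and carry it above the chest floor.

Call:
{"api": "drive_tool", "payload": {"increments": [[[-1, 0, 0, -0.3, 0], [-1, 0, 0, -0.7, 0], [-1, 0, 0, -1, 0]]], "squeeze": 25}}

```text
time_s: 6.52
tcp_pos: [0.4707, 0.3486, 0.2193]
eef_rot: [-179.9, 0.1, -86.8]
contact_force: [1.0, 1.1, -4.7]
gripper_width: 0.0532
gripper_force: 25.0
```

Call:
{"api": "drive_tool", "payload": {"increments": [[[-1, 0, 0, -0.25, 0], [-1, 0, 0, -0.45, 0], [-1, 0, 0, -0.45, 0]]]}}

```text
time_s: 6.9
tcp_pos: [0.4711, 0.349, 0.2731]
eef_rot: [-179.8, 0.2, -86.8]
contact_force: [-0.2, 0.6, -3.9]
gripper_width: 0.0533
gripper_force: 25.0
```

Call:
{"api": "drive_tool", "payload": {"increments": [[[-1, 0.25, -0.03, 0, 0], [-1, 0.6, -0.07, 0, 0], [-1, 1, -0.11, 0, 0]]]}}

```text
time_s: 7.28
tcp_pos: [0.4897, 0.2281, 0.2692]
eef_rot: [179.9, -0.1, -86.8]
contact_force: [-0.2, 0.0, -4.0]
gripper_width: 0.0537
gripper_force: 25.0
```

Call:
{"api": "drive_tool", "payload": {"increments": [[[-1, 0.35, -0.04, 0, 0], [-1, 0.7, -0.08, 0, 0], [-1, 1, -0.11, 0, 0]]]}}

```text
time_s: 7.65
tcp_pos: [0.5094, 0.1085, 0.2695]
eef_rot: [179.9, -0.0, -86.9]
contact_force: [0.1, 0.4, -3.9]
gripper_width: 0.0534
gripper_force: 25.0
```

Call:
{"api": "drive_tool", "payload": {"increments": [[[-1, 0.35, -0.04, 0, 0], [-1, 0.6, -0.08, 0, 0], [-1, 0.85, -0.1, 0, 0], [-1, 1, -0.11, 0, 0]]]}}

```text
time_s: 8.15
tcp_pos: [0.5292, -0.0102, 0.2696]
eef_rot: [179.9, -0.0, -86.9]
contact_force: [-0.4, 0.5, -4.2]
gripper_width: 0.0537
gripper_force: 25.0
```

Call:
{"api": "drive_tool", "payload": {"increments": [[[-1, 0.08, -0.01, 0, 0], [-1, 0.13, -0.02, 0, 0], [-1, 0.13, -0.02, 0, 0], [-1, 0.13, -0.02, 0, 0]]]}}

```text
time_s: 8.65
tcp_pos: [0.5332, -0.0238, 0.2711]
eef_rot: [-180.0, 0.0, -86.8]
contact_force: [0.4, -0.1, -3.8]
gripper_width: 0.0538
gripper_force: 25.0
```

```bash
python3 - <<'E'
from h import *
s=r.get_state();print(s["tcp_pos"],s["eef_rot"],s["gripper_width"])
a=capture("scene")[80:300,190:490,::-1];b=capture("side")[100:300,230:430,::-1]
a=cv2.resize(a,None,fx=1.5,fy=1.5);b=cv2.resize(b,(330,330))
cv2.imwrite("pics/c1.png",np.hstack([a,b]))
E
```

```text
[ 0.53315703 -0.02381544  0.27113386] [-1.79996624e+02  1.00784936e-02 -8.67988710e+01] 0.05375376168312167
```

View pics/c1.png

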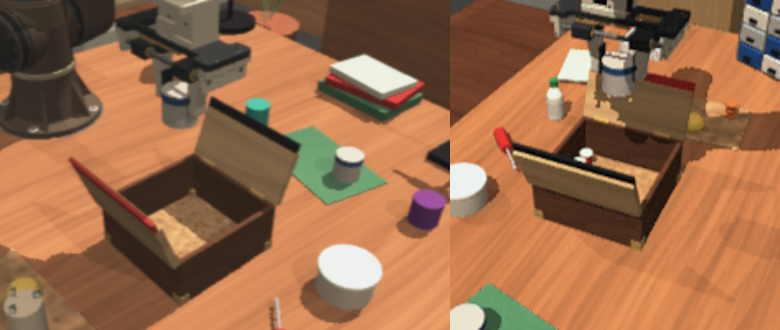

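The tin hangs upright in the jaws above the open chest, with the other tin still standing on the mat. Next I'll lower it between the leaves.

Call:
{"api": "drive_tool", "payload": {"increments": [[[-1, 0, 0, 0.2, 0], [-1, 0, 0, 0.45, 0], [-1, 0, 0, 0.7, 0], [-1, 0, 0, 0.9, 0], [-1, 0, 0, 1, 0]]]}}

```text
time_s: 9.38
tcp_pos: [0.5326, -0.0242, 0.15]
eef_rot: [179.9, -0.0, -86.8]
contact_force: [-0.3, -0.4, -3.5]
gripper_width: 0.0532
gripper_force: 25.0
```

Call:
{"api": "drive_tool", "payload": {"increments": [[[-1, 0, 0, 0.2, 0], [-1, 0, 0, 0.4, 0], [-1, 0, 0, 0.6, 0], [-1, 0, 0, 0.75, 0], [-1, 0, 0, 0.82, 0]]]}}

```text
time_s: 10.0
tcp_pos: [0.5334, -0.0242, 0.0524]
eef_rot: [180.0, -0.0, -86.8]
contact_force: [0.3, -0.6, -3.8]
gripper_width: 0.0535
gripper_force: 25.0
```

Call:
{"api": "drive_tool", "payload": {"increments": [[[-1, 0, 0, 0, 0], [-1, 0, 0, 0.02, 0], [-1, 0, 0, 0.03, 0], [-1, 0, 0, 0.04, 0], [-1, 0, 0, 0.04, 0]]]}}

```text
time_s: 10.62
tcp_pos: [0.5332, -0.0244, 0.048]
eef_rot: [-180.0, 0.0, -86.8]
contact_force: [-0.4, -0.5, -3.9]
gripper_width: 0.0537
gripper_force: 25.0
```

Call:
{"api": "drive_tool", "payload": {"increments": [[[-1, 0, 0, 0.01, 0], [-1, 0, 0, 0.02, 0], [-1, 0, 0, 0.03, 0], [-1, 0, 0, 0.035, 0], [-1, 0, 0, 0.035, 0]]]}}

```text
time_s: 11.25
tcp_pos: [0.5331, -0.0244, 0.0437]
eef_rot: [180.0, -0.0, -86.8]
contact_force: [-0.7, 0.3, -4.3]
gripper_width: 0.0535
gripper_force: 25.0
```

Call:
{"api": "drive_tool", "payload": {"increments": [[[-1, 0, 0, 0.005, 0], [-1, 0, 0, 0.01, 0], [-1, 0, 0, 0.01, 0]]]}}

```text
time_s: 11.62
tcp_pos: [0.5332, -0.0244, 0.0426]
eef_rot: [180.0, -0.0, -86.8]
contact_force: [-0.3, -0.1, -4.3]
gripper_width: 0.0535
gripper_force: 25.0
```

Call:
{"api": "drive_tool", "payload": {"increments": [[[-1, 0, 0, 0.01, 0], [-1, 0, 0, 0.01, 0], [-1, 0, 0, 0.01, 0]]]}}

```text
time_s: 12.0
tcp_pos: [0.5332, -0.0244, 0.0425]
eef_rot: [-180.0, -0.0, -86.8]
contact_force: [-4.8, 0.8, 9.9]
gripper_width: 0.0538
gripper_force: 25.0
```

Call:
{"api": "drive_tool", "payload": {"increments": [[[-1, 0, 0, 0.008, 0], [-1, 0, 0, 0.008, 0], [-1, 0, 0, 0.008, 0]]]}}

```text
time_s: 12.38
tcp_pos: [0.5332, -0.0244, 0.0424]
eef_rot: [-180.0, -0.0, -86.8]
contact_force: [-8.3, 1.3, 20.2]
gripper_width: 0.0536
gripper_force: 25.0
```

Contact came at z 0.0425, exactly where the floor should be. I'll ease off the command, then open.

Call:
{"api": "drive_tool", "payload": {"increments": [[[-1, 0, 0, -0.012, 0], [-1, 0, 0, -0.012, 0], [0.7, 0, 0, -0.012, 0], [0.7, 0, 0, -0.012, 0], [0.7, 0, 0, -0.012, 0]]]}}

```text
time_s: 13.0
tcp_pos: [0.5333, -0.0244, 0.0417]
eef_rot: [-180.0, -0.0, -86.8]
contact_force: [-0.2, -0.0, -0.3]
gripper_width: 0.0737
gripper_force: 0.0
```

Call:
{"api": "drive_tool", "payload": {"increments": [[[0.7, 0, 0, 0, 0], [0.7, 0, 0, 0, 0]]]}}

```text
time_s: 13.25
tcp_pos: [0.5332, -0.0244, 0.0418]
eef_rot: [180.0, -0.0, -86.8]
contact_force: [-0.0, -0.8, 0.5]
gripper_width: 0.0743
gripper_force: 0.0
```

Released: the grip force is zero and the pads stand at 74 mm. Next I'll retreat straight up, close the fingers, and go to the outer side of the rebated leaf.

Call:
{"api": "drive_tool", "payload": {"increments": [[[0.7, 0, 0, -0.1, 0], [0.7, 0, 0, -0.35, 0], [0.7, 0, 0, -0.7, 0], [0.7, 0, 0, -1, 0]]]}}

```text
time_s: 13.75
tcp_pos: [0.5334, -0.0244, 0.1643]
eef_rot: [-179.9, 0.0, -86.8]
contact_force: [0.1, -0.7, 0.4]
gripper_width: 0.0749
gripper_force: 0.0
```

Call:
{"api": "drive_tool", "payload": {"increments": [[[-1, 0, 0, -0.4, 0], [-1, 0, -0.06, -0.8, 0], [-1, 0, -0.12, -0.83, 0], [-1, 0, -0.12, -0.83, 0]]]}}

```text
time_s: 14.25
tcp_pos: [0.5475, -0.0235, 0.2618]
eef_rot: [-180.0, 0.0, -86.8]
contact_force: [-1.1, -0.3, -1.0]
gripper_width: 0.0401
gripper_force: 0.0
```

Call:
{"api": "drive_tool", "payload": {"increments": [[[-1, -0.4, 0, 0, 0], [-1, -0.8, 0, 0, 0], [-1, -1, 0, 0, 0]]]}}

```text
time_s: 14.62
tcp_pos: [0.5397, 0.0977, 0.26]
eef_rot: [179.9, -0.0, -86.8]
contact_force: [0.8, -0.5, -0.2]
gripper_width: 0.0104
gripper_force: 0.0
```

Call:
{"api": "drive_tool", "payload": {"increments": [[[-1, -0.35, 0, 0, 0], [-1, -0.7, 0, 0, 0], [-1, -0.7, 0, 0, 0]]]}}

```text
time_s: 15.0
tcp_pos: [0.5352, 0.182, 0.2596]
eef_rot: [179.8, -0.1, -86.7]
contact_force: [0.1, -0.7, -0.2]
gripper_width: 0.0
gripper_force: 0.0
```

```bash
python3 - <<'E'
from h import *
s=r.get_state();print(s["tcp_pos"],s["eef_rot"],s["gripper_width"])
a=capture("scene")[100:300,200:460,::-1];b=capture("side")[80:280,220:440,::-1]
a=cv2.resize(a,(520,400));b=cv2.resize(b,(264,240));b=np.vstack([b,np.zeros((160,264,3),np.uint8)])
cv2.imwrite("pics/c2.png",np.hstack([a,b]))
E
```

```text
[0.53516902 0.18196059 0.25963948] [ 1.79843578e+02 -7.71258475e-02 -8.66773630e+01] 1.5452211688024098e-05
```

View pics/c2.png

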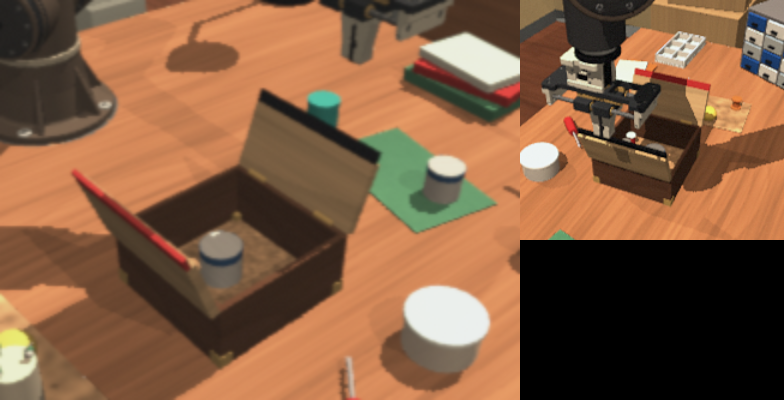

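The full tin stands upright on the chest floor, and the closed fingers are just outside the rebated leaf. I'll go down beside it, then push inward and follow the arc.

Call:
{"api": "drive_tool", "payload": {"increments": [[[-1, 0, 0, 0.3, 0], [-1, 0, 0, 0.6, 0], [-1, 0, 0, 0.7, 0], [-1, 0, 0, 0.7, 0]]]}}

```text
time_s: 15.6
tcp_pos: [0.5362, 0.1793, 0.1771]
eef_rot: [179.9, -0.1, -86.9]
contact_force: [0.1, -0.2, 0.9]
gripper_width: 0.0
gripper_force: 0.0
```

Call:
{"api": "drive_tool", "payload": {"increments": [[[-1, 0.2, 0, 0, 0], [-1, 0.35, 0, 0, 0], [-1, 0.5, 0, 0, 0], [-1, 0.6, 0, 0, 0], [-1, 0.71, 0, 0, 0]]]}}

```text
time_s: 16.23
tcp_pos: [0.5412, 0.0944, 0.1778]
eef_rot: [-180.0, 0.0, -86.8]
contact_force: [-0.5, 1.3, 2.4]
gripper_width: 0.0006
gripper_force: 1.1
```

Call:
{"api": "drive_tool", "payload": {"increments": [[[-1, 0.08, 0, 0, 0], [-1, 0.165, 0, 0, 0], [-1, 0.25, 0, 0.015, 0], [-1, 0.326, 0, 0.033, 0], [-1, 0.4, 0, 0.07, 0]]]}}

```text
time_s: 16.85
tcp_pos: [0.5434, 0.0465, 0.1687]
eef_rot: [180.0, -0.0, -86.8]
contact_force: [-1.1, 1.2, -0.7]
gripper_width: 0.0003
gripper_force: 0.6
```

Call:
{"api": "drive_tool", "payload": {"increments": [[[-1, 0.07, 0, 0.043, 0], [-1, 0.135, 0, 0.095, 0], [-1, 0.19, 0, 0.155, 0], [-1, 0.24, 0, 0.225, 0], [-1, 0.28, 0, 0.297, 0]]]}}

```text
time_s: 17.48
tcp_pos: [0.5455, 0.0132, 0.1328]
eef_rot: [180.0, -0.0, -86.8]
contact_force: [0.5, 0.7, 0.7]
gripper_width: 0.0007
gripper_force: 0.4
```

Call:
{"api": "drive_tool", "payload": {"increments": [[[-1, 0.025, 0, 0.08, 0], [-1, 0.045, 0, 0.14, 0], [-1, 0.045, 0, 0.16, 0], [-1, 0.045, 0, 0.16, 0]]]}}

```text
time_s: 17.98
tcp_pos: [0.5456, 0.0082, 0.114]
eef_rot: [180.0, -0.0, -86.8]
contact_force: [-0.2, 0.6, 0.5]
gripper_width: 0.0005
gripper_force: 0.0
```

Call:
{"api": "drive_tool", "payload": {"increments": [[[-1, 0, 0, 0.01, 0], [-1, 0, 0, 0.015, 0], [-1, 0, 0, 0.015, 0], [-1, 0, 0, 0.015, 0]]]}}

```text
time_s: 18.48
tcp_pos: [0.546, 0.0083, 0.1133]
eef_rot: [-179.9, 0.0, -86.8]
contact_force: [-1.2, 0.2, 5.5]
gripper_width: 0.0006
gripper_force: 2.9
```

Call:
{"api": "drive_tool", "payload": {"increments": [[[-1, 0, 0, 0.01, 0], [-1, 0, 0, 0.01, 0], [-1, 0, 0, 0.01, 0]]]}}

```text
time_s: 18.85
tcp_pos: [0.546, 0.0083, 0.1131]
eef_rot: [-179.9, -0.0, -86.8]
contact_force: [-5.0, 1.1, 15.9]
gripper_width: 0.0003
gripper_force: 7.7
```

The stop is firm with the tip at 102 mm, so the rebated leaf is shut. I'll rise, pass over, and come down outside the flanged leaf.

Call:
{"api": "drive_tool", "payload": {"increments": [[[-1, 0, 0, -0.2, 0], [-1, 0, 0, -0.6, 0], [-1, 0, 0, -1, 0]]]}}

```text
time_s: 19.23
tcp_pos: [0.5455, 0.0082, 0.2326]
eef_rot: [180.0, -0.0, -86.8]
contact_force: [0.4, 0.6, -0.9]
gripper_width: 0.0002
gripper_force: 0.0
```

Call:
{"api": "drive_tool", "payload": {"increments": [[[-1, 0, 0, -0.3, 0], [-1, 0, 0, -0.3, 0]]]}}

```text
time_s: 19.48
tcp_pos: [0.5473, 0.0086, 0.2708]
eef_rot: [-179.6, 0.1, -86.8]
contact_force: [-1.0, -0.7, -0.8]
gripper_width: 0.0004
gripper_force: 0.0
```

Call:
{"api": "drive_tool", "payload": {"increments": [[[-1, 0.4, 0, 0, 0], [-1, 0.8, 0, 0, 0], [-1, 1, 0, 0, 0]]]}}

```text
time_s: 19.85
tcp_pos: [0.5519, -0.1133, 0.2663]
eef_rot: [179.9, 0.0, -86.9]
contact_force: [0.0, -0.1, -0.6]
gripper_width: 0.0001
gripper_force: 0.0
```

Call:
{"api": "drive_tool", "payload": {"increments": [[[-1, 0.4, 0, 0, 0], [-1, 0.8, 0, 0, 0], [-1, 1, 0, 0, 0], [-1, 1, 0, 0, 0]]]}}

```text
time_s: 20.35
tcp_pos: [0.5585, -0.2328, 0.2658]
eef_rot: [179.9, 0.0, -87.0]
contact_force: [-1.1, -0.1, -0.6]
gripper_width: 0.0004
gripper_force: 0.0
```

```bash
python3 - <<'E'
from h import *
s=r.get_state();print(s["tcp_pos"],s["eef_rot"],s["gripper_width"])
a=capture("scene")[130:330,170:430,::-1];b=capture("side")[80:280,220:440,::-1]
a=cv2.resize(a,(520,400));b=cv2.resize(b,(264,240));b=np.vstack([b,np.zeros((160,264,3),np.uint8)])
cv2.imwrite("pics/c3.png",np.hstack([a,b]))
E
```

```text
[ 0.55847881 -0.23280225  0.26581299] [ 1.79894286e+02  2.67436363e-02 -8.69736378e+01] 0.00035530461427025334
```

View pics/c3.png

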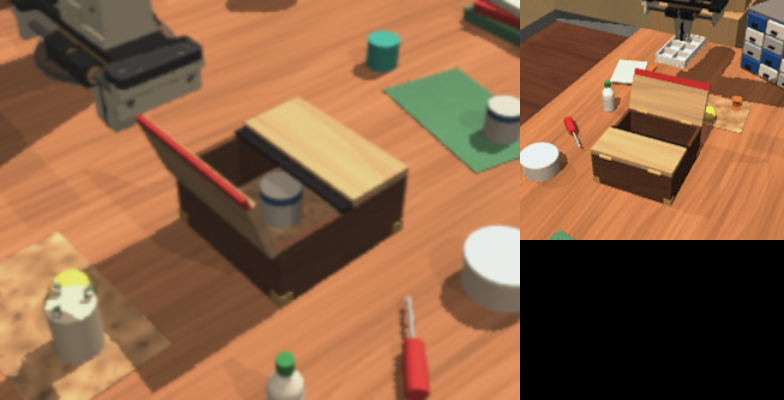

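The rebated leaf lies level, the tin stands inside, and the fingers are beyond the flanged leaf. I'll mirror the same push.

Call:
{"api": "drive_tool", "payload": {"increments": [[[-1, 0, 0, 0.3, 0], [-1, 0, 0, 0.6, 0], [-1, 0, 0, 0.75, 0], [-1, 0, 0, 0.75, 0]]]}}

```text
time_s: 20.95
tcp_pos: [0.5582, -0.2302, 0.1758]
eef_rot: [179.8, 0.0, -86.8]
contact_force: [0.6, 0.4, -0.4]
gripper_width: 0.0003
gripper_force: 0.0
```

Call:
{"api": "drive_tool", "payload": {"increments": [[[-1, -0.2, 0, 0, 0], [-1, -0.35, 0, 0, 0], [-1, -0.5, 0, 0, 0], [-1, -0.6, 0, 0, 0], [-1, -0.72, 0, 0, 0]]]}}

```text
time_s: 21.58
tcp_pos: [0.5544, -0.1445, 0.1776]
eef_rot: [-180.0, -0.0, -86.8]
contact_force: [0.3, -1.0, 0.9]
gripper_width: 0.0005
gripper_force: 0.9
```

Call:
{"api": "drive_tool", "payload": {"increments": [[[-1, -0.08, 0, 0, 0], [-1, -0.165, 0, 0, 0], [-1, -0.25, 0, 0.015, 0], [-1, -0.326, 0, 0.033, 0], [-1, -0.4, 0, 0.07, 0]]]}}

```text
time_s: 22.2
tcp_pos: [0.5517, -0.0966, 0.1686]
eef_rot: [-180.0, 0.0, -86.8]
contact_force: [0.7, -0.1, 2.2]
gripper_width: 0.0004
gripper_force: 0.9
```

Call:
{"api": "drive_tool", "payload": {"increments": [[[-1, -0.07, 0, 0.043, 0], [-1, -0.135, 0, 0.095, 0], [-1, -0.19, 0, 0.155, 0], [-1, -0.24, 0, 0.225, 0], [-1, -0.28, 0, 0.297, 0]]]}}

```text
time_s: 22.82
tcp_pos: [0.5497, -0.0633, 0.1324]
eef_rot: [180.0, 0.0, -86.8]
contact_force: [-0.2, 0.1, 1.4]
gripper_width: 0.0005
gripper_force: 0.6
```

Call:
{"api": "drive_tool", "payload": {"increments": [[[-1, -0.025, 0, 0.08, 0], [-1, -0.045, 0, 0.14, 0], [-1, -0.045, 0, 0.16, 0], [-1, -0.045, 0, 0.165, 0]]]}}

```text
time_s: 23.32
tcp_pos: [0.5491, -0.0584, 0.1133]
eef_rot: [180.0, -0.0, -86.8]
contact_force: [-3.5, 1.4, 5.6]
gripper_width: 0.0006
gripper_force: 2.8
```

Call:
{"api": "drive_tool", "payload": {"increments": [[[-1, 0, 0, 0.008, 0], [-1, 0, 0, 0.012, 0], [-1, 0, 0, 0.012, 0], [-1, 0, 0, 0.012, 0]]]}}

```text
time_s: 23.82
tcp_pos: [0.5491, -0.0584, 0.1132]
eef_rot: [-180.0, -0.0, -86.8]
contact_force: [-6.4, 3.3, 13.0]
gripper_width: 0.0001
gripper_force: 6.6
```

Call:
{"api": "drive_tool", "payload": {"increments": [[[-1, 0, 0, 0.006, 0], [-1, 0, 0, 0.006, 0], [-1, 0, 0, 0.006, 0]]]}}

```text
time_s: 24.2
tcp_pos: [0.5491, -0.0584, 0.1132]
eef_rot: [-180.0, -0.0, -86.8]
contact_force: [-8.8, 4.3, 18.7]
gripper_width: 0.0006
gripper_force: 9.5
```

The stop is again firm at 102 mm. I'll retreat and take a last look.

Call:
{"api": "drive_tool", "payload": {"increments": [[[-1, 0, 0, -0.1, 0], [-1, 0, 0, -0.5, 0], [-1, 0, 0, -1, 0], [-1, 0, 0, -1, 0]]]}}

```text
time_s: 24.7
tcp_pos: [0.5523, -0.0583, 0.2369]
eef_rot: [-179.4, 0.0, -86.8]
contact_force: [0.2, -0.4, -0.7]
gripper_width: 0.0004
gripper_force: 0.0
```

Call:
{"api": "drive_tool", "payload": {"increments": [[[-1, 0.4, 0, -0.3, 0], [-1, 0.8, 0, -0.3, 0], [-1, 1, 0, -0.3, 0], [-1, 1, 0, -0.3, 0], [-1, 1, 0, -0.3, 0]]]}}

```text
time_s: 25.32
tcp_pos: [0.5559, -0.1779, 0.2669]
eef_rot: [180.0, 0.0, -86.9]
contact_force: [0.3, 0.7, -0.3]
gripper_width: 0.0003
gripper_force: 0.0
```

```bash
python3 - <<'E'
from h import *
s=r.get_state();print(s["tcp_pos"],s["contact_force"])
a=capture("scene")[130:360,140:500,::-1];b=capture("side")[100:380,160:440,::-1]
a=cv2.resize(a,(480,307));b=cv2.resize(b,(307,307))
cv2.imwrite("pics/c4.png",np.hstack([a,b]))
E
```

```text
[ 0.55590111 -0.17794181  0.26690455] [ 0.25770281  0.67117611 -0.3339588 ]
```

View pics/c4.png

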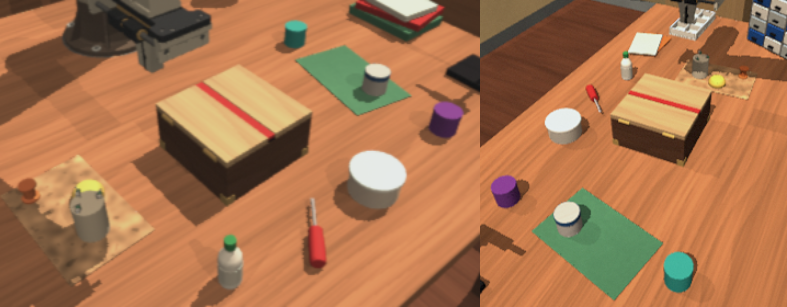

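The final picture shows both leaves level with the red flange lapping over the step. The light tin stands on the mat, the bystanders look undisturbed, and the arm is clear.

```bash
python3 -c "
from plant import job
print(job.close_job())"
```

```text
the job is handed in; nothing more can be done
None
```

The job is handed in at about 25 s: a tin weighing about 0.39 kg stands upright in the shut chest (rebated leaf down first, red flange lapped over it last), the other tin is still on the green mat, and I identified the full tin by lifting only that one, since its weight was well above the light tin's 0.25 kg limit.

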